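# Line up the log wagon's road on a model railway traverser

## Task

The traverser deck of this model railway has been left between roads. Push the deck gently sideways with the fingertips until the road with the log wagon on it lines up with the lead track on the approach board and the deck has dropped fully into the catch for that road, then take your hand away. Do not touch the wagons: all four must stay standing on their rails. Leave the screwdriver where it lies.

Things in the scene. Friction and masses are not known exactly. Their poses are not given: they have to be found in the camera images.
- traverser: Fixed module: plywood baseboard 12 mm thick, x -260..360, y -300..300 mm; place and yaw vary. Origin on the table under the middle of the deck's travel; x along the tracks, away from the robot; y the way the deck slides; z up. Two steel slide rails, 22 mm high, cross it along y at x = -110 and 110 mm. Lead track: along y = 0 on the approach board (40 mm high, x 185..360 mm, scenery to 180 mm).
- deck: The sliding deck, 0.8 kg; axes as the traverser's. Origin on the table under its middle: its y in the traverser's frame is its slide position, starting within 16 mm of 0. Catch positions: -90, -30, 30, 90 mm; stops beyond 97 mm. Sliding takes 2.5 N plus 35 N per m/s; leaving a catch 10 N. Within 6 mm of a catch position the spring draws it home: the push drops to nothing, then rises if pushed on.
- catch (a joint): Spring roller (10 mm) on the traverser's y = 0 line, in front of an aluminium block (x -254..-218, y -20..20 mm, 42 mm high). It presses in +x with 6 to 9 N on a bar on the deck's near end that has a V notch, 16 mm wide, on each road's centre line. Value in m: 0 riding between notches, about 0.005 fully dropped into one.
- deck_mid (a point): Middle of the deck's top, 40 mm over the table. The deck is a board 360 mm long (x) and 280 mm wide over its two side walls, with four parallel roads (16.5 mm gauge, rail tops 5 mm over it) along its whole length at y = -90, -30, 30 and 90 mm. A road meets the lead track when the deck's slide position is minus that y.
- left_wall (a point): Top edge of the outer face of the deck's +y side wall, 110 mm from deck_mid towards the robot (x = -110 mm), y = 140 mm; no wagon stands abreast of it. The wall is wood, 10 mm thick, as long as the deck, from 28 to 62 mm over the table, with free space outside it down to the 22 mm slide rails. Pushing its outer face moves the deck to -y.
- right_wall (a point): The same point on the outer face of the -y side wall (x = -110 mm, y = -140 mm from deck_mid). Pushing this face moves the deck to +y.
- log_car: Model wagon, 45 mm wide, loose on the rails of one of the deck's four roads (which one varies). Origin between its wheels at rail-top height, 45 mm over the table, midway along; x along the wagon, z up. The log wagon: 154 mm long, a bare spine with upright stakes and a pyramid of six round logs, top 56 mm over the rail.
- box_car: Model wagon, 45 mm wide, loose on the rails of one of the deck's four roads (which one varies). Origin between its wheels at rail-top height, 45 mm over the table, midway along; x along the wagon, z up. The boxcar: 160 mm long, a closed ribbed box with a low pitched roof, top 60 mm over the rail.
- tank_car: Model wagon, 45 mm wide, loose on the rails of one of the deck's four roads (which one varies). Origin between its wheels at rail-top height, 45 mm over the table, midway along; x along the wagon, z up. The tank wagon: 148 mm long, a lying cylinder with a short dome, top 62 mm over the rail.
- gondola: Model wagon, 45 mm wide, loose on the rails of one of the deck's four roads (which one varies). Origin between its wheels at rail-top height, 45 mm over the table, midway along; x along the wagon, z up. The gondola: 160 mm long, a low empty open-topped box, top 37 mm over the rail.
- screwdriver: A loose screwdriver 150 mm long, 26 mm thick handle, lying on the table to the robot's right of the baseboard. Origin under its middle on the table, x from handle to tip.
Mind the look-alikes: they are no part of the job. There is more than one size of the box_car; the one meant has the size given above.

How it is judged:
At the end, for the whole second after the job is handed in: The log wagon is within 2.5 mm of the lead track's centre line, the deck within 1.5 mm of a catch position and at rest (5 mm/s), the catch roller at least 3.5 mm into its notch, and all wagons stand on their rails (height 2 mm, tilt 0.05 rad, turned 0.06 rad) (y of log_car in the frame of traverser between -0.0025 and 0.0025 m and (y of deck in the frame of traverser between -0.0915 and -0.0885 m or y of deck in the frame of traverser between -0.0315 and -0.0285 m or y of deck in the frame of traverser between 0.0285 and 0.0315 m or y of deck in the frame of traverser between 0.0885 and 0.0915 m) and value of joint catch above 0.0035 m and linear speed of deck below 0.005 m/s and angle between each of log_car, box_car, tank_car, gondola's own z axis and vertical below 0.05 rad and z of log_car in the frame of deck_mid between 0.003 and 0.007 m and angle between the x axis of each of log_car, box_car, tank_car, gondola and the x axis of deck_mid, either way round below 0.06 rad and z of box_car in the frame of deck_mid between 0.003 and 0.007 m and z of tank_car in the frame of deck_mid between 0.003 and 0.007 m and z of gondola in the frame of deck_mid between 0.003 and 0.007 m); the robot touches nothing.
It fails at once if the robot touches a wagon (contact force between any of the fingers, the arm and log_car above 0.4 N or contact force between any of the fingers, the arm and box_car above 0.4 N or contact force between any of the fingers, the arm and tank_car above 0.4 N or contact force between any of the fingers, the arm and gondola above 0.4 N).
It fails at once if a wagon is lifted, derailed or tipped (angle between any of log_car, box_car, tank_car, gondola's own z axis and vertical above 0.2 rad or z of any of log_car, box_car, tank_car, gondola in the frame of deck_mid above 0.011 m or z of any of log_car, box_car, tank_car, gondola in the frame of deck_mid below 0.001 m or angle between the x axis of any of log_car, box_car, tank_car, gondola and the x axis of deck_mid, either way round above 0.12 rad).
It fails at once if the deck is pushed roughly or squeezed (contact force between the fingers and deck above 40 N).
It fails at once if the screwdriver is pushed about (distance of screwdriver from where it was at the start of the episode above 0.02 m).
It also fails if it takes over 38 s, if anything falls off the work surface, if the arm or the gripper's body presses on something with over 40 N, if the wrist force passes 120 N, or if a joint passes its speed limit or range.

## Robot

A 7-joint arm with a two-finger parallel gripper is mounted at the origin on the work surface. World frame = base frame: x ahead of the robot, y to its left, z up, the work surface at z = 0. Lengths are in m, angles in rad, forces in N, time in s.
With the tool pointing down it reaches from about 0.4 to 0.85 m from the base axis. Payload 10.4 kg.
Tool frame: the origin (TCP) lies between the finger pads; the fingertips stand tcp_to_tips ahead of it and the grasp point (between the pads) lies 8 mm behind it (tcp_to_tips is the distance from the TCP to the fingertips, in m); z points along the fingers, y is the line along which they close (so a half turn about z gives the same grasp; the last joint's range is limited). The gripper opens to 85 mm and grips with 20 to 120 N. Pads are 22 mm wide; open, the fingers measure 114 mm over their backs; the gripper's body (76 mm by 85 mm) begins 54 mm behind the grasp point. The pads swing forward as they close: fully open they stand 13 mm farther back than shut.
Start: joints at [-1.203, 0.332, -0.065, 1.46, 0.022, 1.35, -0.088], TCP at [0.238, 0.578, 0.242] pointing down, gripper open.
Joint ranges: [-2.6, 2.6], [-0.5, 2.12], [-1.47, 1.34], [0.16, 2.42], [-1.27, 4.41], [0.06, 2.06], [-2.6, 2.6]. Speed limits (rad/s): [2.22, 2.22, 2.79, 2.79, 3.14, 3.14, 3.14].

## Interface

Orientations are given as a unit quaternion [x, y, z, w].
In Python, from workcell import * gives the robot as it stands.
- The arm moves only by the tool apply_moves, never from a script. Its argument "rows" is a list of rows, each an object of numbers: "x", "y", "z": the shift along the tool's x, y, z in mm; "ax", "ay", "az": the turn, a rotation vector about the tool's x, y, z in degrees; "gripper": the closure, from 0 (fully open) to 1 (shut). A call has 1 to 5 rows; each row shifts and turns the commanded pose from where the row before left it, along the tool's axes as they then stand; what a row does not reach is not made up. A row lasts 1/12 s, in which the tool goes at most 41.7 mm and 7.16 degrees, less where a joint would pass 70% of its speed; a pose out of reach is approached as far as the arm can. A call with a gripper value outside its range is refused whole. The fingers move at their own pace and stop on an object; "newtons" is the grip in N (left out, the last holds). Time passes only in rows, so rows that do not move let the fingers close. It gives the time, the measured TCP pose, the force, the opening and the grip force at its end, in the units of the state.
- get_obs(): the state, without advancing time (a new reading comes with each control period).
- camera(name): name is "scene" or "top" or "wrist"; returns a dict with "color" (384x512x3 uint8, red, green, blue), "fov_y" (degrees; the focal length in pixels is half the picture's height over the tangent of half this angle, whatever the lens; pixels are square), "cx", "cy" (the principal point, pixels), "rvec" (rotation vector, rad) and "tvec" (3), from world to camera coordinates, as OpenCV has them. Camera axes: x right, y down, z forward; pixel columns grow to the right and rows downward; lengths in m; the calibration is good to about 2 mm. A picture is of the moment at which its call begins. There is no depth.
- hand_in(): hands the job in; it is judged then, once.
The state is a dict: "clock": time; "joint_pos": joint angles; "joint_velocities": joint speeds; "tau": joint torques, N m; "position": TCP position; "ee_rot": TCP orientation; "ft_force": force on the tool from outside, world axes, zero at the start; "torque": the same for the moment, N m; "grip_width": opening from 0.0 (shut) to 1.0 (fully open); "grasp_force": force on a finger pad.
Only numpy, scipy, OpenCV 4.12 (cv2) and the standard library are available. Lean on these libraries where they do the work, as an engineer would, in place of code of your own. Each camera call takes 0.05 s, during which the arm holds its last target. There are 200 camera calls.

## Working session

There is one attempt and no reset: what is moved stays moved. The work goes in short steps, Python scripts to look and compute and a tool call to move; the robot and the scene stay as the last step left them, time stands still between calls to the robot, and variables do not carry over. Pictures are saved under pics/ and viewed, at most 10 in all, crops included, and the job is handed in when it is done.

Besides the shell and the picture viewer there is one more tool, called after "Call:" by a JSON object that holds its "op" and its "data". apply_moves: Moves the arm, as the interface text tells. Its arguments: {"type":"object","properties":{"rows":{"type":"array","items":{"type":"object","properties":{"x":{"type":"number"},"y":{"type":"number"},"z":{"type":"number"},"ax":{"type":"number"},"ay":{"type":"number"},"az":{"type":"number"},"gripper":{"type":"number"}}}},"newtons":{"type":"number"}},"required":["rows"]}

```bash
mkdir -p pics; python3 - <<'E'
from workcell import *
import cv2
o=get_obs(); print(o)
for n in("scene","top"):
    c=camera(n); cv2.imwrite(f"pics/{n}0.png",cv2.resize(c["color"][:,:,::-1],(800,600),interpolation=cv2.INTER_CUBIC)); print(n,c["fov_y"],c["cx"],c["cy"],c["rvec"],c["tvec"])
E
```

```text
{'clock': 0.0, 'joint_pos': array([-1.20256856,  0.33288657, -0.06470688,  1.46096392,  0.02158432,
        1.34990197, -0.08849705]), 'joint_velocities': array([ 0.00016867,  0.00144825, -0.00134645,  0.00078785,  0.0013508 ,
       -0.00310466,  0.00075599]), 'tau': array([ 7.53359782e-04, -6.25444365e+01,  4.98090964e-02, -3.91602874e+01,
        1.63342024e-02,  9.91623150e-03,  5.74448904e-06]), 'position': array([0.23795113, 0.57752897, 0.24149597]), 'ee_rot': array([ 1.94159032e-01,  9.80969792e-01, -7.23071500e-04, -1.17021353e-04]), 'ft_force': array([0.06381168, 0.46348716, 0.69369183]), 'torque': array([ 0.00856564,  0.01316335, -0.01543861]), 'grasp_force': 0.0, 'grip_width': 0.999903801591854}
scene 57.491197085854694 253.77728013361374 192.56480222611594 [ 2.21316361  1.17203931 -0.43431948] [-0.15832393 -0.37547795  1.29828886]
top 50.38100473006728 249.182823329902 189.3108187182094 [ 2.15176249 -2.20598949  0.09409772] [-0.16570017  0.55777235  1.2122933 ]
```

View pics/top0.png

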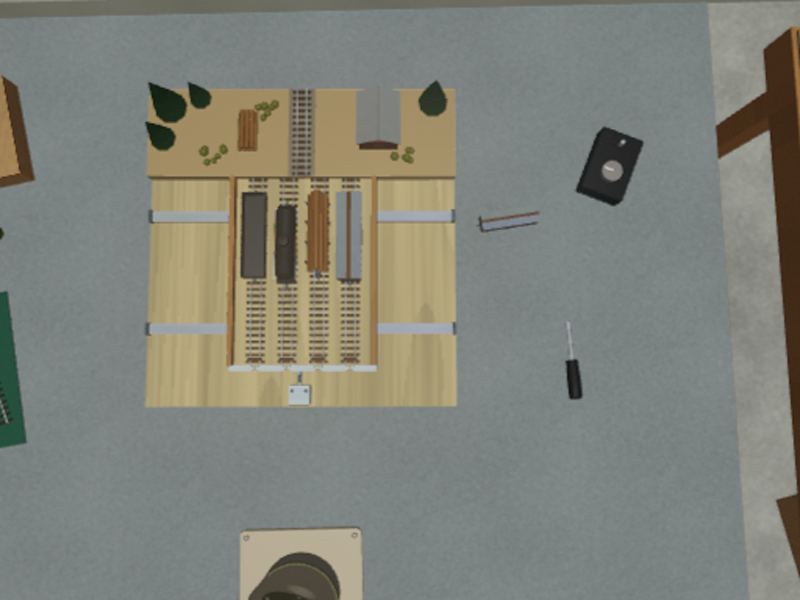

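View pics/scene0.png

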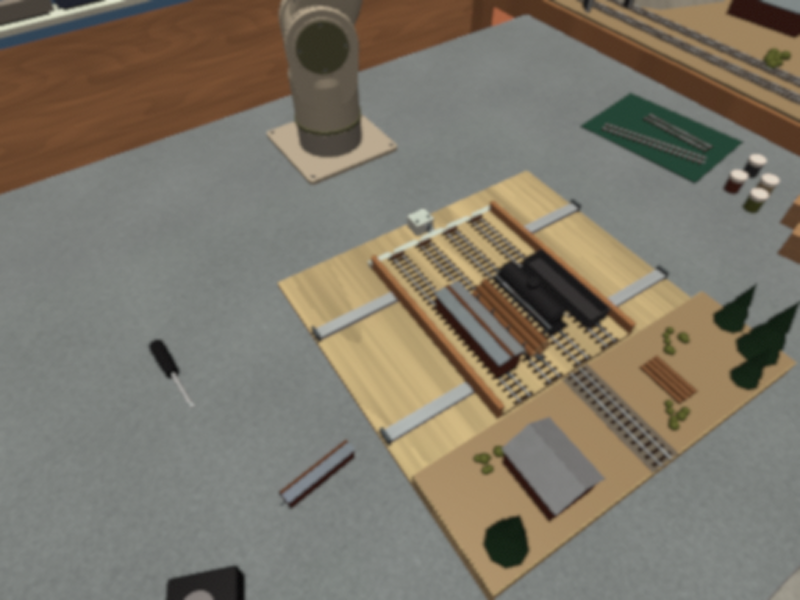

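The order from left (+y) to right is gondola, tank wagon, log wagon, boxcar. The log wagon (pixel column 318, deck middle ~302, lead track 302) is on the y = -30 road, so the slide target is +30 and I push the right wall towards +y. Next I'll fit the poses.

```bash
cat > h.py <<'E'
import numpy as np,cv2
from scipy.optimize import least_squares
from workcell import *
def proj(c,P):
    f=192/np.tan(np.radians(c["fov_y"])/2)
    K=np.array([[f,0,c["cx"]],[0,f,c["cy"]],[0,0,1]])
    return cv2.projectPoints(np.array(P,float),np.array(c["rvec"]),np.array(c["tvec"]),K,None)[0][:,0]
def world(p,L):
    L=np.array(L,float);co,s=np.cos(p[2]),np.sin(p[2])
    return np.c_[p[0]+co*L[:,0]-s*L[:,1],p[1]+s*L[:,0]+co*L[:,1],L[:,2]]
E
python3 - <<'E'
from h import *
c=camera("top"); k=1.5625
L=[[-.26,.3,.012],[-.26,-.3,.012],[.185,.3,.04],[.185,-.3,.04],[.36,.3,.04],[.36,-.3,.04]]
px=np.array([[146,407],[457,407],[147,177.5],[457,177.5],[148,89],[456,90]])/k
r=least_squares(lambda p:(proj(c,world(p,L))-px).ravel(),[.5,0,0]); p=r.x
print(p,r.fun.reshape(-1,2).round(1).tolist())
# deck walls: outer top edges near end
for y in(.14,-.14):
  for d in(-.01,0,.01): print(y,d,(proj(c,world(p,[[-.18,y+d,.062],[.18,y+d,.062]]))*k).round(1).tolist())
for n,q in(("rightwall",[-.11,-.14,.062]),("pt",[-.11,-.2,.04])): print(n,world(p,[q]))
o=get_obs();print(tcp_to_tips, o["position"])
im=c["color"][150:240,130:260,::-1]
cv2.imwrite("pics/crop.png",cv2.resize(im,None,fx=6,fy=6,interpolation=cv2.INTER_CUBIC))
E
```

```text
[ 0.60291609 -0.01062723 -0.02398238] [[-0.3, 0.3], [-0.1, 0.1], [0.1, -0.3], [-0.6, -0.4], [1.3, 0.5], [-0.5, -0.3]]
0.14 -0.01 [[228.1, 366.3], [231.9, 176.5]]
0.14 0 [[222.7, 366.3], [226.7, 176.5]]
0.14 0.01 [[217.3, 366.3], [221.5, 176.5]]
-0.14 -0.01 [[378.7, 366.2], [378.7, 176.4]]
-0.14 0 [[373.3, 366.2], [373.5, 176.4]]
-0.14 0.01 [[367.9, 366.2], [368.3, 176.4]]
rightwall [[ 0.48959051 -0.14794916  0.062     ]]
pt [[ 0.48815171 -0.20793191  0.04      ]]
0.011 [0.23800202 0.57763378 0.24172127]
```

View pics/crop.png

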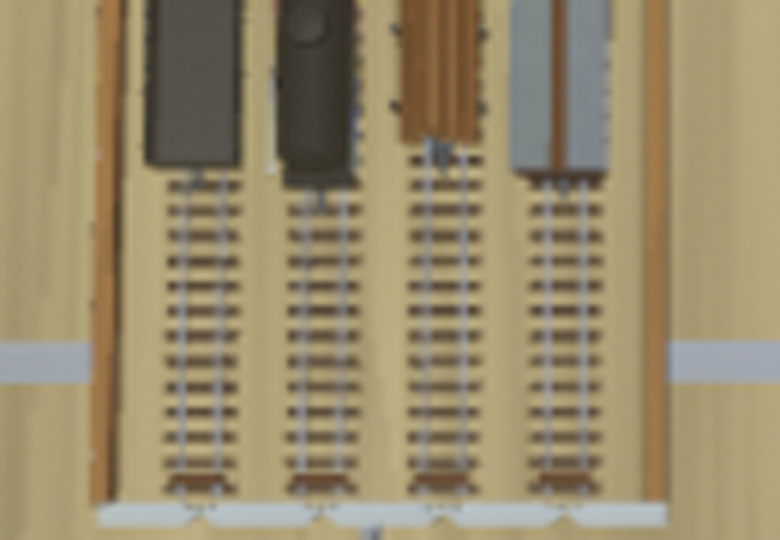

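Slide is about -7 mm now, traverser yaw -1.4°. I'll turn the tool square, shut the fingers and travel round at height.

Call:
{"op": "apply_moves", "data": {"rows": [{"az":-7,"gripper":1},{"az":-7,"gripper":1},{"az":-7,"gripper":1},{"x":-20,"y":-33},{"x":-20,"y":-33}], "newtons": 20}}

```text
invalid input at $.rows[0]: expected keys x, y, z, ax, ay, az, gripper
```

Call:
{"op": "apply_moves", "data": {"rows": [{"x":-20,"y":-33},{"x":-20,"y":-33},{"x":-20,"y":-33},{"x":-20,"y":-33},{"x":-20,"y":-33}]}}

```text
invalid input at $.rows[0]: expected keys x, y, z, ax, ay, az, gripper
```

Call:
{"op": "apply_moves", "data": {"rows": [{"x":-20,"y":-33},{"x":-20,"y":-33},{"x":-20,"y":-33},{"x":-20,"y":-33},{"x":-20,"y":-33}]}}

```text
invalid input at $.rows[0]: expected keys x, y, z, ax, ay, az, gripper
```

Call:
{"op": "apply_moves", "data": {"rows": [{"x":0,"y":0,"z":0,"ax":0,"ay":0,"az":-7,"gripper":1},{"x":0,"y":0,"z":0,"ax":0,"ay":0,"az":-7,"gripper":1},{"x":0,"y":0,"z":0,"ax":0,"ay":0,"az":-7,"gripper":1},{"x":-20,"y":-33,"z":0,"ax":0,"ay":0,"az":0,"gripper":1},{"x":-20,"y":-33,"z":0,"ax":0,"ay":0,"az":0,"gripper":1}], "newtons": 20}}

```text
clock: 0.57
position: [0.275, 0.5111, 0.2413]
ee_rot: [0.01, 1.0, -0.0, -0.001]
ft_force: [1.3, -0.2, 0.9]
grip_width: 0.3
grasp_force: 0.0
```

Call:
{"op": "apply_moves", "data": {"rows": [{"x":-20,"y":-33,"z":0,"ax":0,"ay":0,"az":0,"gripper":1},{"x":-20,"y":-33,"z":0,"ax":0,"ay":0,"az":0,"gripper":1},{"x":-20,"y":-33,"z":0,"ax":0,"ay":0,"az":0,"gripper":1},{"x":-20,"y":-33,"z":0,"ax":0,"ay":0,"az":0,"gripper":1},{"x":-20,"y":-33,"z":0,"ax":0,"ay":0,"az":0,"gripper":1}]}}

```text
clock: 0.98
position: [0.3729, 0.3417, 0.2422]
ee_rot: [0.012, 1.0, 0.0, -0.0]
ft_force: [-0.7, 1.0, -0.6]
grip_width: 0.003
grasp_force: 0.0
```

Call:
{"op": "apply_moves", "data": {"rows": [{"x":-20,"y":-33,"z":0,"ax":0,"ay":0,"az":0,"gripper":1},{"x":-20,"y":-33,"z":0,"ax":0,"ay":0,"az":0,"gripper":1},{"x":-20,"y":-33,"z":0,"ax":0,"ay":0,"az":0,"gripper":1},{"x":-20,"y":-33,"z":0,"ax":0,"ay":0,"az":0,"gripper":1},{"x":-20,"y":-33,"z":0,"ax":0,"ay":0,"az":0,"gripper":1}]}}

```text
clock: 1.4
position: [0.4688, 0.1743, 0.2423]
ee_rot: [0.012, 1.0, 0.0, 0.0]
ft_force: [1.1, 0.8, -0.4]
grip_width: -0.003
grasp_force: 0.0
```

Call:
{"op": "apply_moves", "data": {"rows": [{"x":0,"y":-38,"z":0,"ax":0,"ay":0,"az":0,"gripper":1},{"x":0,"y":-38,"z":0,"ax":0,"ay":0,"az":0,"gripper":1},{"x":0,"y":-38,"z":0,"ax":0,"ay":0,"az":0,"gripper":1},{"x":0,"y":-38,"z":0,"ax":0,"ay":0,"az":0,"gripper":1},{"x":0,"y":-38,"z":0,"ax":0,"ay":0,"az":0,"gripper":1}]}}

```text
clock: 1.82
position: [0.4632, -0.0156, 0.2422]
ee_rot: [0.012, 1.0, 0.0, 0.0]
ft_force: [1.8, -0.3, 1.6]
grip_width: 0.003
grasp_force: 0.0
```

Call:
{"op": "apply_moves", "data": {"rows": [{"x":0,"y":-38,"z":0,"ax":0,"ay":0,"az":0,"gripper":1},{"x":0,"y":-38,"z":0,"ax":0,"ay":0,"az":0,"gripper":1},{"x":0,"y":-38,"z":0,"ax":0,"ay":0,"az":0,"gripper":1},{"x":0,"y":-38,"z":0,"ax":0,"ay":0,"az":0,"gripper":1},{"x":0,"y":-38,"z":0,"ax":0,"ay":0,"az":0,"gripper":1}]}}

```text
clock: 2.23
position: [0.4586, -0.2055, 0.2424]
ee_rot: [0.012, 1.0, 0.0, 0.0]
ft_force: [1.1, -0.1, 0.7]
grip_width: 0.004
grasp_force: 0.0
```

Call:
{"op": "apply_moves", "data": {"rows": [{"x":-30,"y":-15,"z":0,"ax":0,"ay":0,"az":0,"gripper":1},{"x":0,"y":0,"z":38,"ax":0,"ay":0,"az":0,"gripper":1},{"x":0,"y":0,"z":38,"ax":0,"ay":0,"az":0,"gripper":1},{"x":0,"y":0,"z":38,"ax":0,"ay":0,"az":0,"gripper":1},{"x":0,"y":0,"z":38,"ax":0,"ay":0,"az":0,"gripper":1}]}}

```text
clock: 2.65
position: [0.4886, -0.2195, 0.0886]
ee_rot: [0.012, 1.0, -0.0, 0.0]
ft_force: [0.4, 1.0, -0.5]
grip_width: -0.003
grasp_force: 0.0
```

Call:
{"op": "apply_moves", "data": {"rows": [{"x":0,"y":0,"z":20,"ax":0,"ay":0,"az":0,"gripper":1},{"x":0,"y":0,"z":18,"ax":0,"ay":0,"az":0,"gripper":1},{"x":0,"y":0,"z":0,"ax":0,"ay":0,"az":0,"gripper":1},{"x":0,"y":0,"z":0,"ax":0,"ay":0,"az":0,"gripper":1}]}}

```text
clock: 2.98
position: [0.4882, -0.2194, 0.052]
ee_rot: [0.012, 1.0, 0.0, -0.001]
ft_force: [0.1, -1.2, 0.7]
grip_width: 0.001
grasp_force: 0.0
```

```bash
python3 - <<'E'
from h import *
c=camera("wrist");d=camera("scene")["color"][100:290,130:430]
cv2.imwrite("pics/w1.png",np.vstack([cv2.resize(c["color"],(400,300)),cv2.resize(d,(400,253))])[:,:,::-1])
print(get_obs()["ft_force"])
E
```

```text
[-0.06782941  0.57041469  0.98099348]
```

View pics/w1.png

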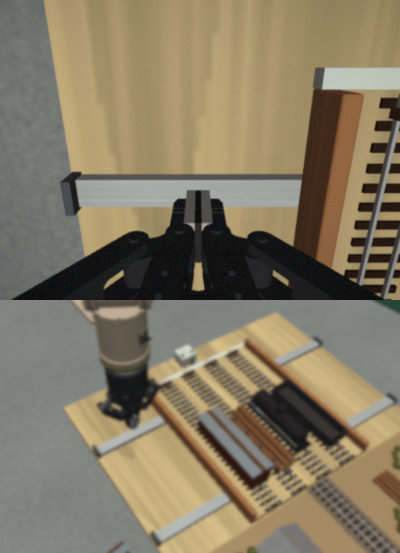

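The wrist view shows shut fingertips (198,200) above the slide rail, with the wall face (302,190) clear to the right, which is +y. About 50 mm to go to contact.

Call:
{"op": "apply_moves", "data": {"rows": [{"x":0,"y":15,"z":0,"ax":0,"ay":0,"az":0,"gripper":1},{"x":0,"y":12,"z":0,"ax":0,"ay":0,"az":0,"gripper":1},{"x":0,"y":8,"z":0,"ax":0,"ay":0,"az":0,"gripper":1},{"x":0,"y":4,"z":0,"ax":0,"ay":0,"az":0,"gripper":1},{"x":0,"y":3,"z":0,"ax":0,"ay":0,"az":0,"gripper":1}]}}

```text
clock: 3.5
position: [0.4904, -0.1771, 0.0531]
ee_rot: [0.012, 1.0, 0.0, 0.001]
ft_force: [1.0, 0.8, 1.5]
grip_width: -0.001
grasp_force: 0.0
```

Call:
{"op": "apply_moves", "data": {"rows": [{"x":0,"y":3,"z":0,"ax":0,"ay":0,"az":0,"gripper":1},{"x":0,"y":3,"z":0,"ax":0,"ay":0,"az":0,"gripper":1},{"x":0,"y":3,"z":0,"ax":0,"ay":0,"az":0,"gripper":1}]}}

```text
clock: 3.75
position: [0.49, -0.1686, 0.0524]
ee_rot: [0.012, 1.0, -0.0, 0.0]
ft_force: [0.2, -0.3, -0.1]
grip_width: 0.002
grasp_force: 0.0
```

Call:
{"op": "apply_moves", "data": {"rows": [{"x":0,"y":3,"z":0,"ax":0,"ay":0,"az":0,"gripper":1},{"x":0,"y":3,"z":0,"ax":0,"ay":0,"az":0,"gripper":1},{"x":0,"y":3,"z":0,"ax":0,"ay":0,"az":0,"gripper":1}]}}

```text
clock: 4.0
position: [0.4902, -0.1607, 0.0524]
ee_rot: [0.013, 1.0, -0.001, 0.0]
ft_force: [0.3, -5.9, -0.9]
grip_width: -0.001
grasp_force: 2.9
```

Call:
{"op": "apply_moves", "data": {"rows": [{"x":0,"y":4,"z":0,"ax":0,"ay":0,"az":0,"gripper":1},{"x":0,"y":4,"z":0,"ax":0,"ay":0,"az":0,"gripper":1},{"x":0,"y":4,"z":0,"ax":0,"ay":0,"az":0,"gripper":1},{"x":0,"y":4,"z":0,"ax":0,"ay":0,"az":0,"gripper":1},{"x":0,"y":4,"z":0,"ax":0,"ay":0,"az":0,"gripper":1}]}}

```text
clock: 4.42
position: [0.4906, -0.1409, 0.0524]
ee_rot: [0.013, 1.0, -0.001, 0.0]
ft_force: [-0.2, -7.0, -0.5]
grip_width: -0.001
grasp_force: 3.3
```

```bash
python3 - <<'E'
from h import *
o=get_obs();print(o["position"],o["ft_force"])
c=camera("top");p=[.6029,-.0106,-.0240]
im=cv2.resize(c["color"][150:260,130:260,::-1],None,fx=5,fy=5,interpolation=cv2.INTER_CUBIC)
cv2.imwrite("pics/crop2.png",im)
for s in(0,.01,.02,.03): print(s,((proj(c,world(p,[[-.18,.14+s,.062],[-.18,-.14+s,.062]]))-[130,150])*5).round(1).tolist())
E
```

```text
[ 0.49061339 -0.14093216  0.05237574] [-0.16537245 -6.99727148 -0.49895184]
0 [[62.6, 422.3], [544.4, 421.8]]
0.01 [[45.4, 422.3], [527.2, 421.9]]
0.02 [[28.2, 422.3], [510.0, 421.9]]
0.03 [[11.0, 422.3], [492.8, 421.9]]
```

View pics/crop2.png

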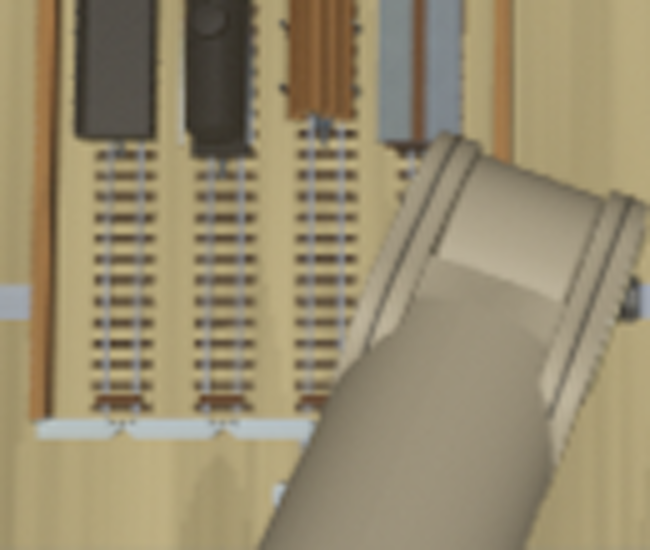

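Left wall is at crop column ~32, so the slide is about +18 mm. I'll creep on, watching for the force to drop.

Call:
{"op": "apply_moves", "data": {"rows": [{"x":0,"y":2,"z":0,"ax":0,"ay":0,"az":0,"gripper":1},{"x":0,"y":2,"z":0,"ax":0,"ay":0,"az":0,"gripper":1}]}}

```text
clock: 4.63
position: [0.4908, -0.1354, 0.0523]
ee_rot: [0.012, 1.0, 0.0, -0.0]
ft_force: [-0.7, 0.0, -0.3]
grip_width: -0.001
grasp_force: 0.1
```

Call:
{"op": "apply_moves", "data": {"rows": [{"x":0,"y":1,"z":0,"ax":0,"ay":0,"az":0,"gripper":1},{"x":0,"y":1,"z":0,"ax":0,"ay":0,"az":0,"gripper":1}]}}

```text
clock: 4.8
position: [0.4909, -0.1329, 0.0522]
ee_rot: [0.012, 1.0, 0.0, -0.0]
ft_force: [0.1, 0.3, 0.2]
grip_width: 0.002
grasp_force: 0.0
```

Call:
{"op": "apply_moves", "data": {"rows": [{"x":0,"y":1,"z":0,"ax":0,"ay":0,"az":0,"gripper":1},{"x":0,"y":0,"z":0,"ax":0,"ay":0,"az":0,"gripper":1}]}}

```text
clock: 4.97
position: [0.4909, -0.132, 0.0522]
ee_rot: [0.012, 1.0, 0.0, -0.0]
ft_force: [-0.9, 0.0, -0.0]
grip_width: -0.001
grasp_force: 0.0
```

The force dropped to nothing, so the deck has been drawn in. Backing off, lifting clear and checking.

Call:
{"op": "apply_moves", "data": {"rows": [{"x":0,"y":-20,"z":0,"ax":0,"ay":0,"az":0,"gripper":1},{"x":0,"y":-38,"z":0,"ax":0,"ay":0,"az":0,"gripper":1},{"x":0,"y":-38,"z":0,"ax":0,"ay":0,"az":0,"gripper":1},{"x":0,"y":-20,"z":-35,"ax":0,"ay":0,"az":0,"gripper":1},{"x":0,"y":-20,"z":-35,"ax":0,"ay":0,"az":0,"gripper":1}]}}

```text
clock: 5.38
position: [0.4855, -0.2701, 0.1216]
ee_rot: [0.013, 1.0, 0.0, -0.002]
ft_force: [1.5, 0.0, -0.9]
grip_width: 0.002
grasp_force: 0.0
```

Call:
{"op": "apply_moves", "data": {"rows": [{"x":0,"y":-20,"z":-35,"ax":0,"ay":0,"az":0,"gripper":1},{"x":0,"y":-20,"z":-35,"ax":0,"ay":0,"az":0,"gripper":1},{"x":0,"y":0,"z":-20,"ax":0,"ay":0,"az":0,"gripper":1},{"x":0,"y":0,"z":0,"ax":0,"ay":0,"az":0,"gripper":1},{"x":0,"y":0,"z":0,"ax":0,"ay":0,"az":0,"gripper":1}]}}

```text
clock: 5.8
position: [0.487, -0.3087, 0.213]
ee_rot: [0.012, 1.0, -0.0, 0.001]
ft_force: [0.2, 0.8, -0.6]
grip_width: -0.002
grasp_force: 0.0
```

```bash
python3 - <<'E'
from h import *
c=camera("top");p=[.6029,-.0106,-.0240]
im=cv2.resize(c["color"][55:265,125:265,::-1],(560,840),interpolation=cv2.INTER_CUBIC)
a=im[240:];cv2.imwrite("pics/crop3.png",a)
for s in(.02,.03): print(s,((proj(c,world(p,[[-.18,.14+s,.062],[-.18,-.14+s,.062]]))-[125,115])*4).round(1).tolist())
E
```

```text
0.02 [[42.6, 477.9], [428.0, 477.5]]
0.03 [[28.8, 477.9], [414.3, 477.5]]
```

View pics/crop3.png

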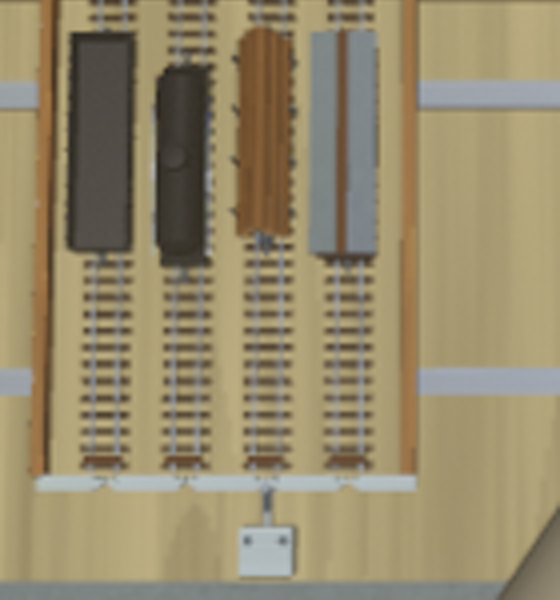

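The roller (267,488) sits in the log road's notch, the right wall is within 1 mm of where it should be for +30, and all four wagons are upright on their rails.

```bash
python3 -c "
from workcell import *
print(hand_in())"
```

```text
the job is handed in; nothing more can be done
None
```

I pushed the deck to the +30 mm catch, so the log wagon's road lines up with the lead track; the last overhead picture shows the roller in that road's notch and all four wagons on their rails. The hand is clear, the screwdriver was left alone, and the job is handed in (no verdict was returned).

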